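Hold a brass offcut square in the corner of a jig

ROBOT

A 7-joint arm with a two-finger parallel gripper is mounted at the origin on a cart in front of the work surface, level with it; the furniture and walls round the work are solid. World frame = base frame: x ahead of the robot, y to its left, z up, the work surface at z = 0. Lengths are in m, angles in rad, forces in N, time in s.
With the tool pointing down it reaches from about 0.425 to 0.8 m from the base axis. Payload 8.3 kg.
Tool frame: the origin (TCP) lies at the very end of the fingers, on their centre line; the grasp point (between the pads) lies 19 mm behind it; x points along the fingers, z is the direction in which the jaws open and shut, and the axes are right-handed (so a half turn about x gives the same grasp; the last joint's range is limited). The gripper opens to 85 mm and grips with 20 to 120 N. Pads are 22 mm wide; open, the fingers measure 114 mm over their backs; the gripper's body (76 mm by 85 mm) begins 54 mm behind the grasp point. The pads swing forward as they close: fully open they stand 13 mm farther back than shut.
Start: joints at [-0.063, 0.383, 0.016, 1.37, -0.006, 1.388, -0.046], TCP at [0.625, 0, 0.231] pointing down, gripper open.
Joint ranges: [-2.95, 2.95], [-0.25, 2.06], [-1.52, 1.56], [0.18, 2.33], [-1.44, 4.58], [0.02, 2.06], [-3.01, 3.01]. Speed limits (rad/s): [2.39, 2.39, 3.01, 3.01, 3.14, 3.14, 3.14].

INTERFACE

Orientations are given as a unit quaternion [w, x, y, z].
In Python, from station import status, imaging, workorder gives the robot as it stands.
- The arm moves only by the shell command python3 -m pendant 'ROWS' [FORCE]. ROWS is JSON, a list of rows, each a list of 3 entries, a list of its own where there are three numbers: the shift along the tool's x, y, z in m, then the turn, a rotation vector about the tool's x, y, z in rad, then the opening, from 0 (shut) to 1 (fully open). In form: [[[x, y, z], [wx, wy, wz], grip], ...]. A call has 1 to 20 rows; each row shifts and turns the commanded pose from where the row before left it, along the tool's axes as they then stand; what a row does not reach is not made up. A row lasts 1/12 s, in which the tool goes at most 41.7 mm and 7.16 degrees, less where a joint would pass 70% of its speed; a pose out of reach is approached as far as the arm can. A call is refused whole if a number of a shift passes 0.0417 or a number of a turn 0.125, either way. A call with a gripper value outside its range is refused whole. The fingers move at their own pace and stop on an object; FORCE is the grip in N (left out, the last holds). Time passes only in rows, so rows that do not move let the fingers close. It gives the time, the measured TCP pose, the force and the opening at its end, in the units of the state.
- status.read_state(): the state, without advancing time (a new reading comes with each control period).
- imaging.capture(name): name is "scene" or "side" or "wrist"; returns (picture, depth): 400x640x3 uint8, red, green, blue; 400x640 float32, m along the optical axis (not along the pixel's ray), 0 where there is no reading.
- imaging.get_calibration(name): a dict with "K" (3x3 intrinsics, pixels), "world_from_camera" (4x4, takes a point from camera to world coordinates). Camera axes: x right, y down, z forward; pixel columns grow to the right and rows downward; lengths in m; the calibration is good to about 2 mm. The wrist camera is an equidistant fisheye: a pixel r from the principal point sees the ray r / f radians off the axis. A picture is of the moment at which its call begins: read the wrist's pose just before it. get_calibration takes no time and is no camera call; for the wrist camera it gives the pose at the moment of the call.
- workorder.sign_off(): hands the job in, once; it reports no verdict.
The state is a dict: "time": time; "q": joint angles; "qvel": joint speeds; "tau": joint torques, N m; "position": TCP position; "eef_rot": TCP orientation; "contact_force": force on the tool from outside, world axes, zero at the start; "torque": the same for the moment, N m; "finger_gap": finger opening in m.
Only numpy, scipy, OpenCV 4.12 (cv2) and the standard library are available. Lean on these libraries where they do the work, as an engineer would, in place of code of your own. Each camera call takes 0.05 s, during which the arm holds its last target.

TASK

Pick up the brass offcut and set it on the bed of the squaring jig, standing upright as it does now, its long side along the low blue fence and its end up against the red stop. Then, with one slanting push away towards the fence and down into the bed, press it firmly against fence and bed together (about 15 N each way, never 80 N) and finish while you are still holding that push, so that it could be marked; do not let go. Leave the other two offcuts, the tape roll and the round box where they are.

Things in the scene. Friction and masses are not known exactly. Their poses are not given: they have to be found in the camera images.
- brass_center (a point): Brass offcut (yellow metal), the workpiece: a block 22 mm thick, 64 mm long and 50 mm tall, standing on its 22 x 64 mm edge on the flat white bench mat (its top is 2 mm above the bench), with two small dark dots on top. The point is its centre, half-way up (25 mm above its underside); x runs through its 22 mm thickness, y along its 64 mm length, z up. About 0.45 kg, give or take a quarter. Both ends and both sides are alike.
- brass: The same brass offcut, whole; the origin is the centre of its underside, axes as for its centre point.
- jig: Squaring jig, fixed to the bench: a plate 120 mm (x) by 160 mm (y), 12 mm thick, bench surface at its underside. Origin at the centre of its underside. Its x points away from the robot, square to the fence and towards it; its y points left, along the fence and towards the stop; z up. It may stand turned by up to 0.3 rad. All its parts are rigid.
- bed: The aluminium bed, the jig's upper face, 12 mm above the bench. Origin and axes are those of the jig. Bed, fence and stop are ground and waxed, so the offcut slides easily on them (drag 0.2 to 0.3 of the push); the drag over the bed is not yet a push on the fence.
- fence: The blue fence along the far edge of the jig, full length; it stands only 12 mm above the bed and is 16 mm thick (x = 35 to 51 mm in the jig's frame), so that fingers whose tips are kept more than 12 mm above the bed pass over it. Origin and axes are those of the jig.
- stop: The red stop block at the left end of the jig: 16 mm thick, standing 24 mm above the bed; its face towards the work is at y = 55 mm in the jig's frame, and it reaches from x = -25 to 35 mm. Origin and axes are those of the jig.
- jig_corner (a point): The inner corner of the jig, where the face of the fence (x = 35 mm), the face of the stop (y = 55 mm) and the top of the bed (z = 12 mm, all in the jig's frame) meet; axes are those of the jig. The seated offcut has its centre 11 mm before it in jig x, 32 mm before it in jig y, and 25 mm above it.
- steel_center (a point): Dark steel offcut, a bystander: 22 mm thick, 64 mm long and 50 mm tall, standing on its 22 x 64 mm edge on the flat white bench mat (its top is 2 mm above the bench), with two small dark dots on top. The point is its centre, half-way up (25 mm above its underside); x runs through its 22 mm thickness, y along its 64 mm length, z up. 
- green_center (a point): Green plastic offcut, a bystander: 22 mm thick, 64 mm long and 50 mm tall, standing on its 22 x 64 mm edge on the flat white bench mat (its top is 2 mm above the bench), with two small dark dots on top. The point is its centre, half-way up (25 mm above its underside); x runs through its 22 mm thickness, y along its 64 mm length, z up. 
- tape_roll: Roll of beige tape, 52 mm across, 18 mm high, lying flat on the bench; origin at the centre of its underside. A bystander.
- round_box: Pale pink round box, 42 mm across, 20 mm high, on the bench; origin at the centre of its underside. A bystander.
Not all that is in view belongs to the job. Several things have the shape of the brass; the one meant has the colours described above.

How it is judged:
By the outcome, as a careful person would: the job done as asked, in the order asked, and still so for the second after the job is handed in, while the arm keeps its last pose, push and grip.
It also fails if it takes over 48 s, if anything falls off the work surface, if the arm or the gripper's body presses on something with over 40 N, if the wrist force passes 120 N, or if a joint passes its speed limit or range.

## Working session

There is one attempt and no reset: what is moved stays moved. The work goes in short steps, Python scripts to look and compute and a shell command to move; the robot and the scene stay as the last step left them, time stands still between calls to the robot, and variables do not carry over. Pictures are saved under pics/ and viewed, and the job is handed in when it is done.

```bash
ls; mkdir -p pics
python3 - <<'E'
from station import status, imaging
import cv2,numpy as np
print(status.read_state())
for n in ["scene","side"]:
    p,d=imaging.capture(n); cv2.imwrite(f"pics/{n}0.png",p[:,:,::-1]); np.savez(f"pics/{n}0.npz",p=p,d=d)
    c=imaging.get_calibration(n); print(n,np.round(c["K"],1).tolist(),np.round(c["world_from_camera"],3).tolist())
E
```

```text
pics
{'time': 0.0, 'q': array([-0.06293586,  0.38427087,  0.01640661,  1.37112241, -0.00630309,
        1.38818682, -0.04649239]), 'qvel': array([ 7.65175721e-05,  1.78472195e-03,  9.51329952e-04,  4.05244277e-04,
        4.91597369e-04, -9.39081977e-04,  1.13029520e-03]), 'tau': array([-4.50568632e-04, -6.27588844e+01,  8.43669288e-01, -3.71825659e+01,
        1.65239023e-02,  1.39937960e-02, -1.08329079e-04]), 'position': array([6.24516004e-01, 4.10704544e-05, 2.30273100e-01]), 'eef_rot': array([ 7.06421556e-01, -4.27820119e-05,  7.07791342e-01,  1.13705055e-05]), 'contact_force': array([ 0.41590231, -0.72141026, -0.05321089]), 'torque': array([-0.01670833, -0.03279855, -0.07248697]), 'finger_gap': 0.08503363949961436}
scene [[404.0, 0.0, 322.0], [0.0, 404.0, 201.7], [0.0, 0.0, 1.0]] [[0.874, -0.278, 0.399, 0.106], [-0.486, -0.518, 0.704, -0.708], [0.011, -0.809, -0.588, 0.698], [0.0, 0.0, 0.0, 1.0]]
side [[417.7, 0.0, 315.7], [0.0, 417.7, 204.0], [0.0, 0.0, 1.0]] [[-0.972, -0.159, 0.171, 0.352], [-0.234, 0.636, -0.736, 0.903], [0.008, -0.755, -0.655, 0.809], [0.0, 0.0, 0.0, 1.0]]
```

View pics/scene0.png

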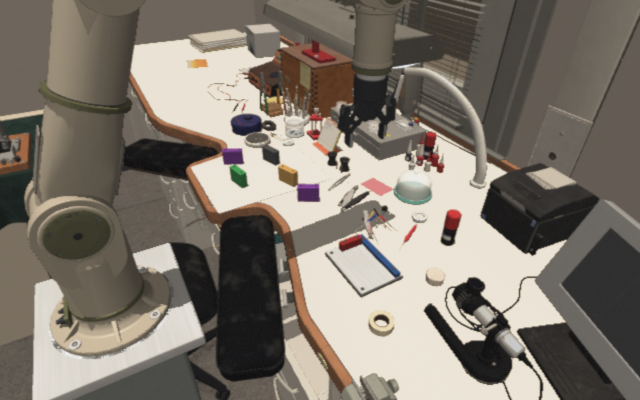

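View pics/side0.png

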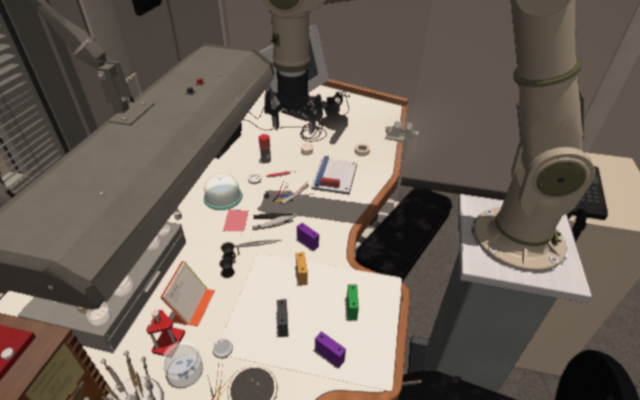

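Brass is at about (288,175) in scene and (301,268) in side. The jig, with its blue fence and red stop, is at (363,263) and (335,174). I'll measure both from both views.

```bash
cat > h.py <<'E'
import numpy as np, cv2
from station import imaging,status
def load(n,i=0):
    f=np.load(f"pics/{n}{i}.npz"); return f["p"],f["d"]
def pts(n,d,cal=None):
    c=cal or imaging.get_calibration(n); K=c["K"];T=c["world_from_camera"]
    v,u=np.mgrid[:400,:640]
    X=np.stack([(u-K[0,2])/K[0,0]*d,(v-K[1,2])/K[1,1]*d,d],-1)
    return X@T[:3,:3].T+T[:3,3]
def onplane(n,uv,z):
    c=imaging.get_calibration(n);K=c["K"];T=c["world_from_camera"]
    uv=np.atleast_2d(uv).astype(float)
    r=np.c_[(uv[:,0]-K[0,2])/K[0,0],(uv[:,1]-K[1,2])/K[1,1],np.ones(len(uv))]@T[:3,:3].T
    return T[:3,3]+r*((z-T[2,3])/r[:,2])[:,None]
E
python3 - <<'E'
from h import *
B={"scene":{"brass":(288,175),"steel":(270,155),"green":(238,175),"stop":(350,243),"fence":(380,255),"bed":(360,268),"tape":(381,322),"box":(435,276)},
"side":{"brass":(301,268),"steel":(282,316),"green":(352,301),"stop":(330,183),"fence":(323,173),"bed":(342,172)}}
for n in B:
    p,d=load(n); W=pts(n,d); hsv=cv2.cvtColor(p,cv2.COLOR_RGB2HSV)
    c=imaging.get_calibration(n)
    print(n, 'mat/bench z', )
    for k,(u,v) in B[n].items():
        print(k,hsv[v,u],p[v,u],np.round(W[v,u],3))
    cv2.imwrite(f"pics/{n}_crop.png",cv2.resize((p[140:340,200:460] if n=="scene" else p[130:360,220:420])[:,:,::-1],None,fx=3 if n=="scene" else 2.6,fy=3 if n=="scene" else 2.6,interpolation=cv2.INTER_NEAREST))
E
```

```text
scene mat/bench z
brass [ 17 140 115] [115  88  52] [0.529 0.251 0.038]
steel [30  5 48] [48 48 47] [0.531 0.396 0.035]
green [ 65 131  84] [41 84 48] [0.393 0.314 0.044]
stop [  2 183  89] [89 29 25] [ 0.534 -0.095  0.033]
fence [107 148 136] [ 57  90 136] [ 0.58  -0.157  0.023]
bed [ 21  16 220] [220 216 206] [ 0.106 -0.708  0.698]
tape [ 21  22 235] [235 229 215] [ 0.48  -0.305  0.001]
box [ 18  46 231] [231 214 189] [ 0.653 -0.271  0.02 ]
side mat/bench z
brass [ 17 161 165] [165 120  61] [0.53  0.284 0.051]
steel [ 0 13 77] [77 73 73] [0.534 0.422 0.052]
green [ 66 155 148] [ 58 148  76] [0.397 0.349 0.052]
stop [  3 138  85] [85 43 39] [ 0.537 -0.077  0.029]
fence [131  14 143] [138 135 143] [ 0.572 -0.14   0.015]
bed [ 12  22 212] [212 201 194] [ 0.515 -0.162  0.013]
```

View pics/scene_crop.png

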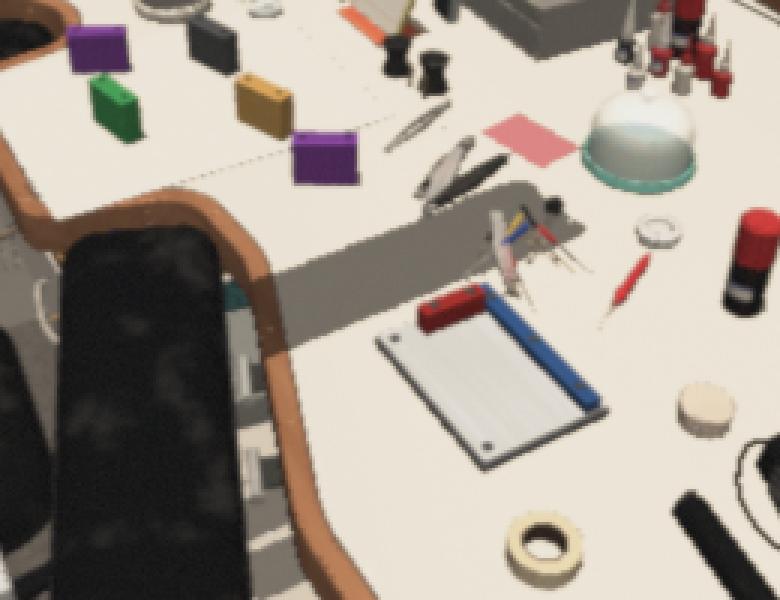

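View pics/side_crop.png

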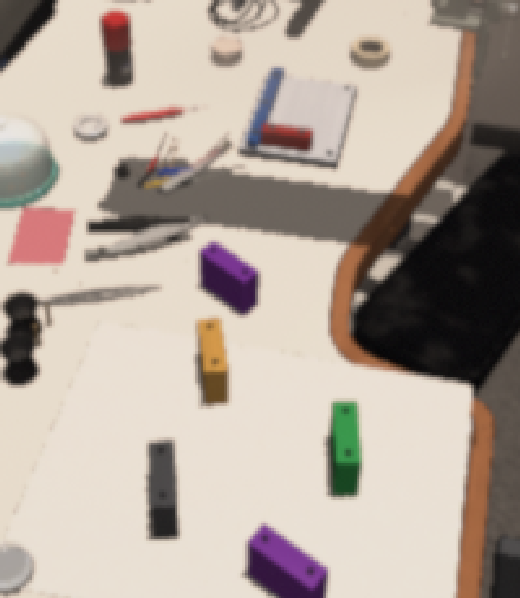

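Both crops clearly show brass and the jig. A purple block sits close to brass's near-right end. Next, geometry fits.

Run:
```python
from h import *
for n in ["scene","side"]:
    p,d=load(n); W=pts(n,d); hsv=cv2.cvtColor(p,cv2.COLOR_RGB2HSV).astype(int); H,S,V=[hsv[...,i] for i in range(3)]
    reg=(d>0)&(W[...,0]>.3)&(W[...,0]<.8)&(abs(W[...,1])<.55)&(W[...,2]>-.02)&(W[...,2]<.08)
    masks={"brass":(H>10)&(H<28)&(S>110)&(W[...,1]>.15),"green":(H>50)&(H<80)&(S>90)&(W[...,1]>.2),"purple":(H>125)&(H<155)&(S>90),"fence":(H>95)&(H<120)&(S>100)&(W[...,1]<-.05),
      "stop":((H<8)|(H>172))&(S>100)&(W[...,1]<-.04)&(W[...,1]>-.15)&(W[...,0]<.6)&(W[...,0]>.45),
      "steel":(V<100)&(S<60)&(W[...,1]>.36)&(W[...,1]<.46)&(W[...,0]>.49)&(W[...,0]<.57)}
    for k,m in masks.items():
        m=m&reg
        nc,lab,st,ce=cv2.connectedComponentsWithStats(m.astype(np.uint8))
        for i in range(1,nc):
            if st[i,4]<25: continue
            P=W[lab==i]; zmax=np.percentile(P[:,2],95)
            T=P[P[:,2]>zmax-.006]
            (c,s,a)=cv2.minAreaRect((T[:,:2]*1000).astype(np.float32))
            print(n,k,st[i,4],'top z',round(zmax,4),'N',len(T),'c',np.round(c,1),'size',np.round(s,1),'ang',round(a,1),'box',np.round(cv2.boxPoints((c,s,a))).tolist())
```

```text
scene brass 81 top z 0.0056 N 75 c [354.1 525.1] size [106.3  21. ] ang 11.2 box [[300.0, 525.0], [304.0, 504.0], [408.0, 525.0], [404.0, 546.0]]
scene brass 277 top z 0.0546 N 82 c [532.7 262.4] size [21.4 64.2] ang 21.9 box [[511.0, 288.0], [535.0, 229.0], [555.0, 237.0], [531.0, 296.0]]
scene brass 366 top z 0.0036 N 145 c [395.6 189.1] size [ 48.5 111. ] ang 45.0 box [[339.0, 211.0], [418.0, 133.0], [452.0, 167.0], [373.0, 245.0]]
scene green 226 top z 0.055 N 74 c [396.3 328.3] size [17.5 60.5] ang 13.4 box [[381.0, 356.0], [395.0, 297.0], [412.0, 301.0], [398.0, 360.0]]
scene purple 254 top z 0.0548 N 68 c [421.  454.9] size [21.  57.4] ang 64.3 box [[391.0, 458.0], [442.0, 433.0], [451.0, 452.0], [400.0, 477.0]]
scene purple 312 top z 0.0521 N 91 c [546.8 153.5] size [23.2 58. ] ang 61.6 box [[516.0, 157.0], [567.0, 130.0], [578.0, 150.0], [527.0, 178.0]]
scene fence 239 top z 0.0266 N 199 c [ 576.5 -160.3] size [ 11.4 134.2] ang 1.3 box [[569.0, -93.0], [572.0, -228.0], [584.0, -227.0], [581.0, -93.0]]
scene stop 197 top z 0.0388 N 103 c [538.8 -87.9] size [57.  16.1] ang 0.9
[... 673 characters left out ...]
0525 N 226 c [398.7 335.2] size [19.7 65.1] ang 10.4 box [[383.0, 365.0], [395.0, 301.0], [414.0, 305.0], [403.0, 369.0]]
side purple 349 top z 0.0505 N 156 c [547.  158.6] size [22.5 62. ] ang 57.1 box [[515.0, 166.0], [567.0, 132.0], [579.0, 151.0], [527.0, 185.0]]
side purple 585 top z 0.0527 N 318 c [422.8 460.6] size [22.2 62.3] ang 65.0 box [[390.0, 464.0], [446.0, 437.0], [456.0, 458.0], [399.0, 484.0]]
side stop 121 top z 0.0367 N 64 c [539.3 -83. ] size [55.2 17.3] ang 0.3 box [[512.0, -74.0], [512.0, -92.0], [567.0, -91.0], [567.0, -74.0]]
side steel 319 top z 0.0525 N 216 c [538.9 411.4] size [19.3 63.7] ang 17.1 box [[520.0, 439.0], [539.0, 378.0], [558.0, 384.0], [539.0, 445.0]]
```

Run:
```python
from h import *
c=imaging.get_calibration("wrist"); p,d=imaging.capture("wrist"); cv2.imwrite("pics/w0.png",p[:,:,::-1]); np.savez("pics/w0.npz",p=p,d=d,K=c["K"],T=c["world_from_camera"]); print(c)
```

```text
{'K': array([[309.70691629,   0.        , 324.19540333],
       [  0.        , 309.70691629, 199.64483959],
       [  0.        ,   0.        ,   1.        ]]), 'world_from_camera': array([[ 9.99997449e-01,  3.61877371e-04, -2.22938346e-03,
         6.23754494e-01],
       [-2.46839356e-04, -9.63656848e-01, -2.67143067e-01,
         6.80558027e-02],
       [-2.24503367e-03,  2.67142935e-01, -9.63654301e-01,
         3.72321926e-01],
       [ 0.00000000e+00,  0.00000000e+00,  0.00000000e+00,
         1.00000000e+00]])}
```

View pics/w0.png

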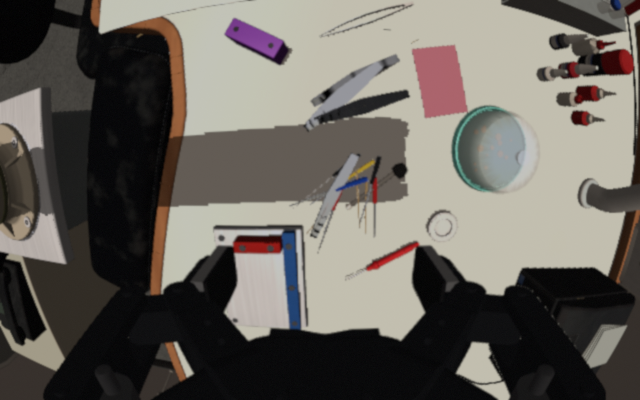

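The wrist view shows the jig: red stop at (258,244), blue fence at (291,280), bed at (262,285). I'll fit it from this fisheye picture.

```bash
cat >> h.py <<'E'
def fray(uv,K,T):
    uv=np.atleast_2d(uv).astype(float); x=(uv[:,0]-K[0,2])/K[0,0]; y=(uv[:,1]-K[1,2])/K[1,1]
    th=np.hypot(x,y); s=np.where(th>1e-9,np.sin(th)/np.maximum(th,1e-9),1)
    return np.c_[x*s,y*s,np.cos(th)]@T[:3,:3].T
def fplane(uv,K,T,z):
    r=fray(uv,K,T); return T[:3,3]+r*((z-T[2,3])/r[:,2])[:,None]
def wrist(i):
    f=np.load(f"pics/w{i}.npz"); return f["p"],f["d"],f["K"],f["T"]
def snap(i):
    c=imaging.get_calibration("wrist"); p,d=imaging.capture("wrist"); cv2.imwrite(f"pics/w{i}.png",p[:,:,::-1]); np.savez(f"pics/w{i}.npz",p=p,d=d,K=c["K"],T=c["world_from_camera"])
E
python3 - <<'E'
from h import *
p,d,K,T=wrist(0)
cv2.imwrite("pics/w0c.png",cv2.resize(p[215:340,195:325][:,:,::-1],None,fx=4.5,fy=4.5,interpolation=cv2.INTER_NEAREST))
hsv=cv2.cvtColor(p,cv2.COLOR_RGB2HSV).astype(int);H,S,V=[hsv[...,i] for i in range(3)]
m={"fence":(H>95)&(H<120)&(S>100),"stop":((H<8)|(H>172))&(S>110)}
v,u=np.mgrid[:400,:640]
for k,z in(("fence",.024),("stop",.036)):
    mm=m[k]&(u>200)&(u<310)&(v>220)&(v<335)
    P=fplane(np.c_[u[mm],v[mm]],K,T,z)*1000
    r=cv2.minAreaRect(P[:,:2].astype(np.float32)); print(k,mm.sum(),np.round(cv2.boxPoints(r),1).tolist(),np.round(r[1],1),r[2])
    # depth check
    th=np.hypot(u-K[0,2],v-K[1,2])/K[0,0]; print('z depth', np.median((T[:3,3]+(fray(np.c_[u[mm],v[mm]],K,T))*(d[mm]/np.cos(th[mm]))[:,None])[:,2]))
# brightness profile at bed for edges
for vv in (262,270,280,290,300,310):
    row=S[vv,275:312]; print(vv,[int(x) for x in row])
E
```

```text
fence 1055 [[467.8999938964844, -70.30000305175781], [471.3999938964844, -229.8000030517578], [589.7000122070312, -227.3000030517578], [586.2999877929688, -67.69999694824219]] [118.4 159.6] 1.2352406978607178
z depth 0.023552806107093482
stop 710 [[508.6000061035156, -71.30000305175781], [509.20001220703125, -92.30000305175781], [571.7000122070312, -90.5], [571.0999755859375, -69.5]] [62.6 21. ] 1.6139711141586304
z depth 0.03504766585394209
262 [5, 3, 1, 3, 3, 3, 3, 4, 23, 83, 159, 179, 183, 182, 180, 182, 182, 181, 181, 179, 167, 73, 2, 7, 7, 7, 9, 13, 15, 24, 26, 24, 25, 25, 24, 24, 25]
270 [9, 7, 5, 5, 7, 7, 7, 4, 5, 39, 122, 177, 179, 182, 180, 179, 179, 182, 181, 180, 177, 143, 17, 8, 9, 9, 11, 12, 14, 22, 26, 25, 25, 25, 25, 25, 25]
280 [16, 12, 11, 9, 9, 11, 11, 8, 7, 3, 43, 125, 175, 179, 181, 181, 181, 182, 182, 179, 180, 170, 39, 10, 12, 13, 15, 12, 11, 17, 22, 24, 25, 25, 25, 24, 25]
290 [17, 17, 16, 13, 12, 13, 16, 14, 11, 7, 8, 49, 129, 168, 148, 118, 99, 107, 134, 155, 176, 176, 123, 23, 8, 16, 16, 12, 15, 16, 22, 25, 25, 25, 25, 25, 25]
300 [18, 18, 17, 16, 14, 16, 17, 18, 16, 13, 8, 8, 73, 163, 179, 181, 180, 179, 179, 181, 178, 181, 179, 148, 27, 16, 19, 19, 16, 17, 20, 22, 26, 25, 25, 26, 25]
310 [19, 19, 18, 18, 18, 18, 18, 19, 19, 17, 15, 11, 7, 67, 146, 179, 182, 180, 180, 180, 180, 180, 180, 174, 95, 10, 19, 18, 17, 16, 16, 20, 26, 25, 25, 24, 25]
```

View pics/w0c.png

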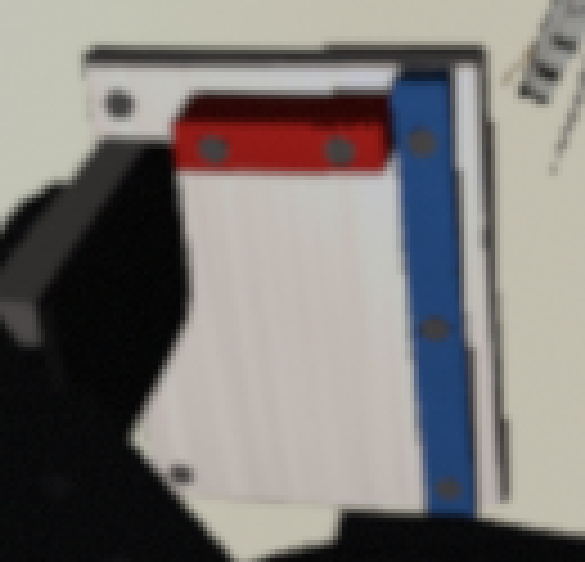

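Run:
```python
from h import *
p,d,K,T=wrist(0)
S=p[...,2].astype(float)-p[...,0]; R=p[...,0].astype(float)-p[...,2]
def cross(a,th,x0): # first crossing
    i=np.flatnonzero((a[:-1]<th)!=(a[1:]<th)); 
    return [x0+j+(th-a[j])/(a[j+1]-a[j]) for j in i]
L=[];Rr=[]
for v in range(258,316,2):
    a=S[v,275:315]; c=cross(a,a.max()/2,275)
    L.append((c[0],v)); Rr.append((c[-1],v))
for nm,e in (("near",L),("far",Rr)):
    P=fplane(e,K,T,.024)*1000
    f=np.polyfit(P[:,1],P[:,0],1); res=P[:,0]-np.polyval(f,P[:,1]); g=abs(res)<1.5; f=np.polyfit(P[g,1],P[g,0],1)
    print(nm,'yaw',-np.degrees(np.arctan(f[0])),'x at y=-100',np.polyval(f,-100),'x@-200',np.polyval(f,-200),np.std(res))
E_=[]
for u in range(238,278,2):
    a=R[244:262,u]; c=cross(a,a.max()/2,244); E_.append((u,c[-1]))
P=fplane(E_,K,T,.036)*1000; f=np.polyfit(P[:,0],P[:,1],1); print('stop face yaw',np.degrees(np.arctan(f[0])),'y at x=540',np.polyval(f,540),np.polyval(f,570),np.std(P[:,1]-np.polyval(f,P[:,0])))
```

```text
near yaw 1.1523816381080143 x at y=-100 571.9631964531796 x@-200 573.9747530858616 0.1294266202079268
far yaw 0.9873293356775937 x at y=-100 586.6940555408657 x@-200 588.4174408998081 0.186171740285242
stop face yaw 1.4674017628245237 y at x=540 -92.04175195370217 -91.27325415492132 0.13435101835944255
```

Jig: yaw about 0.021 rad, corner about (0.572, -0.091). Seated brass centre should be about (0.5615, -0.1235). Now over brass.

```bash
python3 -m pendant '[[[0,0.033,-0.011],[0,0,0],1],[[0,0.033,-0.011],[0,0,0],1],[[0,0.033,-0.011],[0,0,0],1],[[0,0.033,-0.011],[0,0,0],1],[[0,0.033,-0.011],[0,0,0],1],[[0,0.033,-0.011],[0,0,0],1],[[0,0.033,-0.011],[0,0,0],1],[[0,0.033,-0.011],[0,0,0],1],[[0,0,0],[-0.095,0,0],1],[[0,0,0],[-0.095,0,0],1],[[0,0,0],[-0.095,0,0],1],[[0,0,0],[-0.095,0,0],1],[[0,0,0],[0,0,0],1],[[0,0,0],[0,0,0],1],[[0,0,0],[0,0,0],1]]'
python3 - <<'E'
from h import *
snap(1); s=status.read_state(); print(s["position"],s["eef_rot"],s["contact_force"])
E
```

```text
time: 1.4
position: [0.5369, 0.2639, 0.2311]
eef_rot: [0.694, -0.132, 0.695, 0.132]
contact_force: [0.6, 0.0, -0.7]
finger_gap: 0.0855
[0.53695758 0.26389943 0.23115073] [ 0.69445357 -0.13257395  0.69468199  0.13257196] [ 0.91668998  0.07369609 -0.76764244]
```

View pics/w1.png

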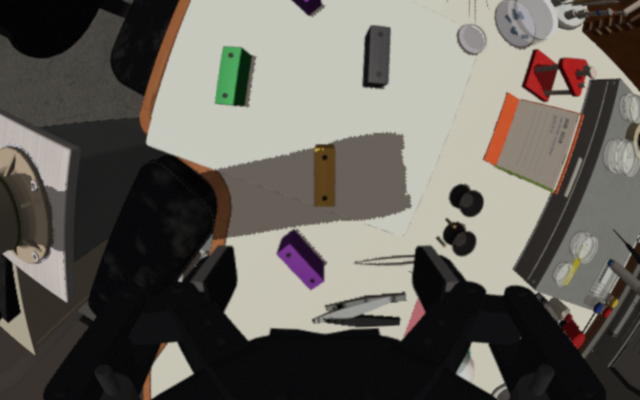

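Brass is at (325,175), nearly upright in the wrist image, so the yaw is close. I'll measure it.

Run:
```python
from h import *
p,d,K,T=wrist(1)
hsv=cv2.cvtColor(p,cv2.COLOR_RGB2HSV).astype(int);H,S,V=[hsv[...,i] for i in range(3)]
m=(S>130)&(H>8)&(H<30); v,u=np.mgrid[:400,:640]; m&=(u>300)&(u<350)&(v>130)&(v<220)
P=fplane(np.c_[u[m],v[m]],K,T,.052)*1000
th=np.hypot(u-K[0,2],v-K[1,2])/K[0,0]
Q=T[:3,3]+fray(np.c_[u[m],v[m]],K,T)*(d[m]/np.cos(th[m]))[:,None]
print(np.percentile(Q[:,2],[2,20,50,80,98]))
for X in (P,P[Q[:,2]>.046],Q[Q[:,2]>.046]*1000): r=cv2.minAreaRect(X[:,:2].astype(np.float32)); print(len(X),r)
# side edges in camera
L=[];R=[]
f=(p[...,0].astype(float)-p[...,2])
for vv in range(152,204,3):
    a=f[vv,305:345]; h=a.max()/2; i=np.flatnonzero((a[:-1]<h)!=(a[1:]<h)); c=[305+j+(h-a[j])/(a[j+1]-a[j]) for j in i]; L.append((c[0],vv));R.append((c[-1],vv))
for e in(L,R):
    X=fplane(e,K,T,.052)*1000; g=np.polyfit(X[:,1],X[:,0],1); print('yaw',-np.degrees(np.arctan(g[0])),'x@y=265',np.polyval(g,265))
```

```text
[0.03989436 0.05059113 0.0512733  0.05188653 0.05280979]
1129 ((533.9542236328125, 268.970703125), (19.802566528320312, 64.86540222167969), 21.19466781616211)
1092 ((534.1451416015625, 268.47845458984375), (19.802566528320312, 63.80946350097656), 21.19466781616211)
1092 ((528.6041870117188, 282.7740478515625), (19.90681266784668, 95.43515014648438), 21.184917449951172)
yaw 21.750898502953937 x@y=265 523.9166811866706
yaw 21.210268496553276 x@y=265 546.8241894194177
```

```bash
python3 -m pendant '[[[0.03,0.005,-0.001],[0,0,0],1],[[0.03,0,0],[0,0,0],1],[[0.03,0,0],[0,0,0],1],[[0.03,0,0],[0,0,0],1],[[0.03,0,0],[0,0,0],1],[[0.03,0,0],[0,0,0],1],[[0.02,0,0],[0,0,0],1],[[0.011,0,0],[0,0,0],1],[[0,0,0],[0,0,0],1],[[0,0,0],[0,0,0],1]]'
python3 - <<'E'
from h import *
snap(2)
E
```

```text
time: 2.28
position: [0.5343, 0.2685, 0.0207]
eef_rot: [0.694, -0.133, 0.694, 0.133]
contact_force: [0.9, 0.1, 1.4]
finger_gap: 0.0852
```

View pics/w2.png

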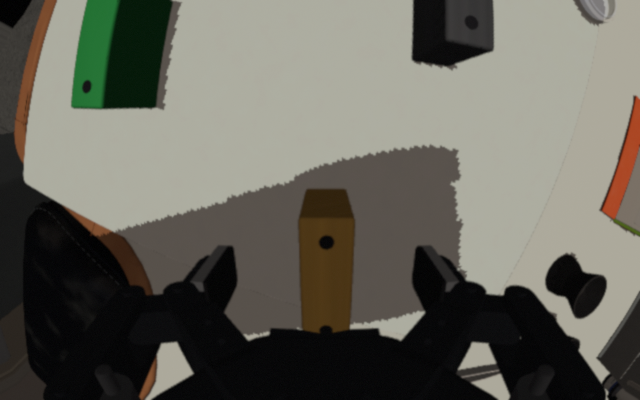

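Brass (299–354 at row 250) is centred between the fingers. Closing.

```bash
python3 -m pendant '[[[0,0,0],[0,0,0],0],[[0,0,0],[0,0,0],0],[[0,0,0],[0,0,0],0],[[0,0,0],[0,0,0],0],[[0,0,0],[0,0,0],0],[[0,0,0],[0,0,0],0],[[0,0,0],[0,0,0],0],[[0,0,0],[0,0,0],0],[[0,0,0],[0,0,0],0],[[0,0,0],[0,0,0],0]]' 80
```

```text
time: 3.17
position: [0.5346, 0.2685, 0.021]
eef_rot: [0.695, -0.133, 0.694, 0.134]
contact_force: [-0.9, -0.6, 5.8]
finger_gap: 0.0209
```

```bash
python3 -m pendant '[[[-0.005,0,0],[0,0,0],0],[[-0.01,0,0],[0,0,0],0],[[-0.02,0,0],[0,0,0],0],[[-0.03,0,0],[0,0,0],0],[[-0.03,0,0],[0,0,0],0],[[-0.02,0,0],[0,0,0],0],[[0,0,0],[0,0,0],0],[[0,0,0],[0,0,0],0],[[0,0,0],[0,0,0],0]]'
python3 - <<'E'
from h import *
snap(3); print(status.read_state()["contact_force"])
E
```

```text
time: 3.92
position: [0.5332, 0.2677, 0.1337]
eef_rot: [0.693, -0.134, 0.695, 0.133]
contact_force: [0.1, 0.0, -5.2]
finger_gap: 0.0207
[-0.31277592 -0.41431661 -4.94381281]
```

View pics/w3.png

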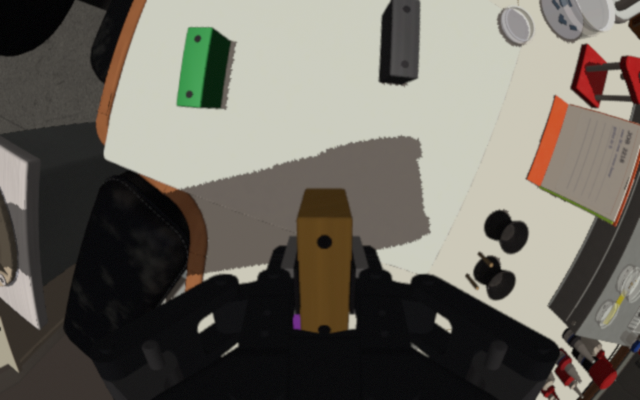

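Held firmly (about 5 N weight), same place in the grip. Moving to above the jig, 5 mm short of fence and stop.

```bash
python3 -m pendant '[[[0,0,0],[0.089,0,0],0],[[0,0,0],[0.089,0,0],0],[[0,0,0],[0.089,0,0],0],[[0,0,0],[0.089,0,0],0],[[0,-0.02,0.001],[0,0,0],0],[[0,-0.034,0.0012],[0,0,0],0],[[0,-0.034,0.0012],[0,0,0],0],[[0,-0.034,0.0012],[0,0,0],0],[[0,-0.034,0.0012],[0,0,0],0],[[0,-0.034,0.0012],[0,0,0],0],[[0,-0.034,0.0012],[0,0,0],0],[[0,-0.034,0.0012],[0,0,0],0],[[0,-0.034,0.0012],[0,0,0],0],[[0,-0.034,0.0012],[0,0,0],0],[[0,-0.034,0.0012],[0,0,0],0],[[0,-0.034,0.0012],[0,0,0],0],[[0,-0.004,0.001],[0,0,0],0],[[0,0,0],[0,0,0],0],[[0,0,0],[0,0,0],0],[[0,0,0],[0,0,0],0]]'
python3 - <<'E'
from h import *
snap(4); s=status.read_state(); print(s["contact_force"],s["position"],s["eef_rot"])
from scipy.spatial.transform import Rotation as R
print(R.from_quat(s["eef_rot"],scalar_first=True).as_matrix().round(4))
E
```

```text
time: 5.63
position: [0.5584, -0.1276, 0.134]
eef_rot: [0.706, -0.009, 0.708, 0.01]
contact_force: [-0.4, -0.5, -4.4]
finger_gap: 0.021
[ 0.30921795 -0.2678991  -5.19524871] [ 0.55861856 -0.1273862   0.1343493 ] [ 0.7064551  -0.00892793  0.70763524  0.00968746]
[[-0.0017 -0.0263  0.9997]
 [ 0.0011  0.9997  0.0263]
 [-1.      0.0011 -0.0017]]
```

View pics/w4.png

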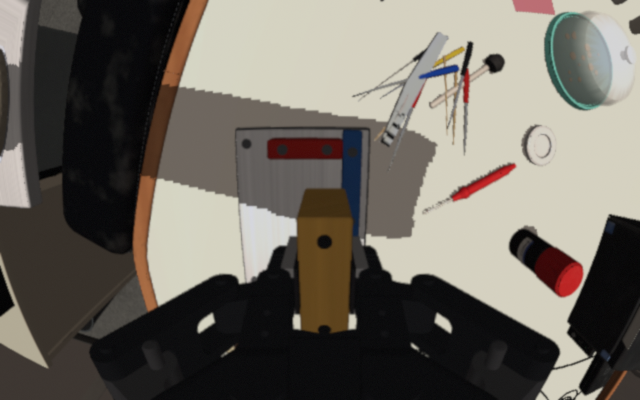

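The wrist view shows the stop at (305,149), the fence from (350,130) to (353,235), and the brass's far end at (325,190). I'll refine the jig and the brass in the grip from this picture.

Run:
```python
from h import *
p,d,K,T=wrist(4)
cv2.imwrite("pics/w4c.png",cv2.resize(p[120:340,230:380][:,:,::-1],None,fx=2.7,fy=2.7,interpolation=cv2.INTER_NEAREST))
B=p[...,2].astype(float)-p[...,0]; R=p[...,0].astype(float)-p[...,2]
def cr(a,h): 
    i=np.flatnonzero((a[:-1]<h)!=(a[1:]<h)); return [j+(h-a[j])/(a[j+1]-a[j]) for j in i]
L=[];F=[]
for v in range(162,186,2):
    a=B[v,330:375]; c=cr(a,a.max()/2); L.append((330+c[0],v));F.append((330+c[-1],v))
for nm,e,z in(("near",L,.024),("near base",L,.012),("far",F,.024)):
    X=fplane(e,K,T,z)*1000; g=np.polyfit(X[:,1],X[:,0],1); print(nm,'yaw',-np.degrees(np.arctan(g[0])),'x@-100',np.polyval(g,-100),'x@-123',np.polyval(g,-123))
E_=[]
for u in range(272,338,3):
    a=R[135:175,u]; c=cr(a,a.max()/2); E_.append((u,135+c[-1]))
X=fplane(E_,K,T,.036)*1000; g=np.polyfit(X[:,0],X[:,1],1); print('stop yaw',np.degrees(np.arctan(g[0])),'y@540,570',np.polyval(g,[540,570]))
# brass edges on top plane
zt=.1343+.031
L=[];F=[]
for v in range(222,262,3):
    a=R[v,285:365]; c=cr(a,a.max()/2); L.append((285+c[0],v));F.append((285+c[-1],v))
for e in(L,F):
    X=fplane(e,K,T,zt)*1000; g=np.polyfit(X[:,1],X[:,0],1); print('brass side yaw',-np.degrees(np.arctan(g[0])),np.polyval(g,-110))
# end top edge: brightness step along columns
G=p.astype(float).sum(2)
E_=[(u,205+np.argmax(np.abs(np.diff(cv2.GaussianBlur(G[205:232,u].reshape(-1,1),(1,3),0).ravel())))+.5) for u in range(304,348,4)]
print(E_); X=fplane(E_,K,T,zt)*1000; print('brass far end y',np.median(X[:,1]))
```

```text
near yaw 0.6709159191076474 x@-100 571.3079488273041 x@-123 571.5772840487788
near base yaw 0.6709159191079281 x@-100 572.0170654677198 x@-123 572.2864006891946
far yaw 1.2186193539088706 x@-100 586.0504701199125 x@-123 586.5397290582445
stop yaw 1.0914569467628321 y@540,570 [-92.7939169  -92.22236224]
brass side yaw 0.15953333627772529 546.3084494863891
brass side yaw 1.7543749211700281 567.5045928319962
[(304, np.float64(216.5)), (308, np.float64(216.5)), (312, np.float64(217.5)), (316, np.float64(216.5)), (320, np.float64(216.5)), (324, np.float64(216.5)), (328, np.float64(216.5)), (332, np.float64(216.5)), (336, np.float64(216.5)), (340, np.float64(216.5)), (344, np.float64(216.5))]
brass far end y -96.88616748877058
```

View pics/w4c.png

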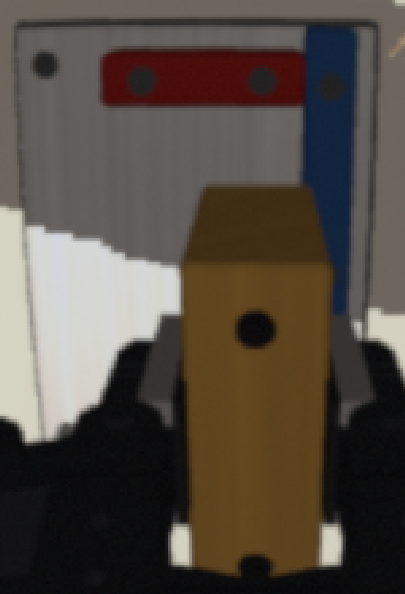

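Clearances look like about 4 mm to both fence and stop. Descending to about 3 mm above the bed and trimming yaw by 0.006.

```bash
python3 -m pendant '[[[0.02,0,0],[0.006,0,0],0],[[0.03,0,0],[0,0,0],0],[[0.02,0,0],[0,0,0],0],[[0.015,0,0],[0,0,0],0],[[0.008,0,0],[0,0,0],0],[[0.007,0,0],[0,0,0],0],[[0,0,0],[0,0,0],0],[[0,0,0],[0,0,0],0],[[0,0,0],[0,0,0],0]]'
python3 - <<'E'
from h import *
s=status.read_state(); print(s["contact_force"],s["position"],s["eef_rot"])
p,d=imaging.capture("side"); cv2.imwrite("pics/side5.png",cv2.resize(p[110:230,250:410][:,:,::-1],None,fx=4,fy=4))
p,d=imaging.capture("scene"); cv2.imwrite("pics/scene5.png",cv2.resize(p[190:310,290:450][:,:,::-1],None,fx=4,fy=4))
E
```

```text
time: 6.43
position: [0.5599, -0.1292, 0.0365]
eef_rot: [0.708, -0.007, 0.706, 0.006]
contact_force: [1.0, -0.7, -3.8]
finger_gap: 0.0206
[ 1.03350404 -0.66024778 -3.83438649] [ 0.55985806 -0.12919617  0.03645284] [ 0.70774434 -0.00655789  0.70640947  0.00637205]
```

View pics/side5.png

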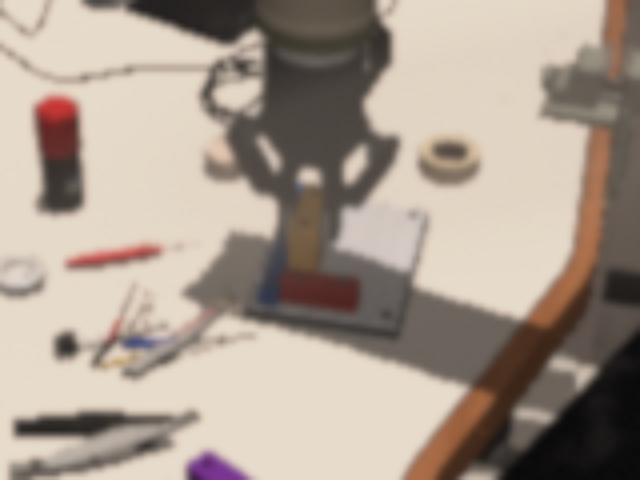

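View pics/scene5.png

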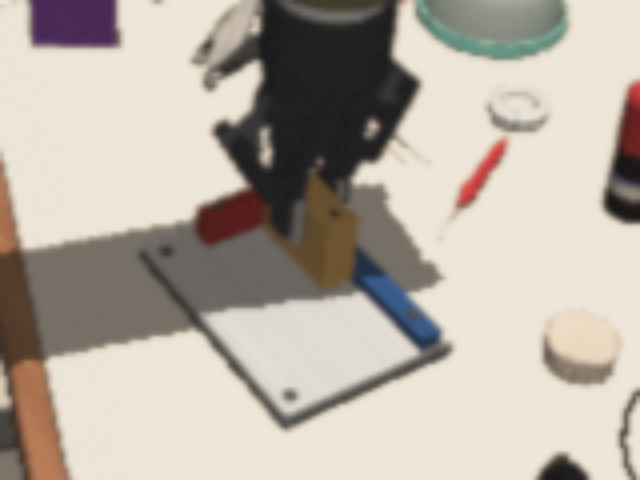

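The brass hangs just above the bed, between fence and stop. Feeling for the stop (+y) in small rows.

```bash
python3 -m pendant '[[[0,0.001,0],[0,0,0],0],[[0,0.001,0],[0,0,0],0],[[0,0.001,0],[0,0,0],0],[[0,0,0],[0,0,0],0],[[0,0,0],[0,0,0],0]]'; python3 -m pendant '[[[0,0.001,0],[0,0,0],0],[[0,0.001,0],[0,0,0],0],[[0,0,0],[0,0,0],0],[[0,0,0],[0,0,0],0]]'
```

```text
time: 6.95
position: [0.5589, -0.126, 0.0353]
eef_rot: [0.707, -0.006, 0.707, 0.006]
contact_force: [0.3, 0.4, -3.8]
finger_gap: 0.0208
time: 7.28
position: [0.5589, -0.1241, 0.0353]
eef_rot: [0.707, -0.006, 0.707, 0.006]
contact_force: [-0.3, 0.3, -5.1]
finger_gap: 0.0209
```

```bash
python3 -m pendant '[[[0,0.001,0],[0,0,0],0],[[0,0,0],[0,0,0],0],[[0,0,0],[0,0,0],0]]';python3 -m pendant '[[[0,0.001,0],[0,0,0],0],[[0,0,0],[0,0,0],0],[[0,0,0],[0,0,0],0]]'
```

```text
time: 7.53
position: [0.5588, -0.1235, 0.0353]
eef_rot: [0.707, -0.006, 0.707, 0.006]
contact_force: [-0.1, -1.0, -4.7]
finger_gap: 0.0206
time: 7.78
position: [0.5588, -0.1234, 0.0354]
eef_rot: [0.707, -0.006, 0.707, 0.006]
contact_force: [0.5, -5.3, -5.2]
finger_gap: 0.0205
```

Stop contact found (−5 N). Lowering to the bed.

```bash
python3 -m pendant '[[[0.001,-0.0003,0],[0,0,0],0],[[0.001,0,0],[0,0,0],0],[[0.001,0,0],[0,0,0],0],[[0,0,0],[0,0,0],0],[[0,0,0],[0,0,0],0]]';python3 -m pendant '[[[0.001,0,0],[0,0,0],0],[[0,0,0],[0,0,0],0],[[0,0,0],[0,0,0],0]]'; python3 -m pendant '[[[0.001,0,0],[0,0,0],0],[[0,0,0],[0,0,0],0],[[0,0,0],[0,0,0],0]]'
```

```text
time: 8.2
position: [0.5591, -0.1234, 0.0324]
eef_rot: [0.707, -0.006, 0.707, 0.006]
contact_force: [0.5, -6.2, -4.9]
finger_gap: 0.0212
time: 8.45
position: [0.5592, -0.1234, 0.0315]
eef_rot: [0.707, -0.006, 0.707, 0.006]
contact_force: [1.0, -5.7, -3.5]
finger_gap: 0.0213
time: 8.7
position: [0.5592, -0.1234, 0.0311]
eef_rot: [0.707, -0.006, 0.707, 0.006]
contact_force: [-1.0, -5.0, 1.7]
finger_gap: 0.0205
```

Bed contact. Now slide to the fence.

```bash
python3 -m pendant '[[[0,0,0.001],[0,0,0],0],[[0,0,0.001],[0,0,0],0],[[0,0,0],[0,0,0],0],[[0,0,0],[0,0,0],0]]';python3 -m pendant '[[[0,0,0.001],[0,0,0],0],[[0,0,0],[0,0,0],0],[[0,0,0],[0,0,0],0]]'; python3 -m pendant '[[[0,0,0.001],[0,0,0],0],[[0,0,0],[0,0,0],0],[[0,0,0],[0,0,0],0]]'
```

```text
time: 9.03
position: [0.5603, -0.1234, 0.031]
eef_rot: [0.707, -0.006, 0.707, 0.006]
contact_force: [-4.7, -5.9, 6.0]
finger_gap: 0.0208
time: 9.28
position: [0.5613, -0.1234, 0.031]
eef_rot: [0.707, -0.006, 0.707, 0.006]
contact_force: [-5.9, -4.7, 5.7]
finger_gap: 0.0205
time: 9.53
position: [0.5616, -0.1234, 0.031]
eef_rot: [0.706, -0.006, 0.708, 0.006]
contact_force: [-8.5, -4.2, 7.9]
finger_gap: 0.0211
```

Fence reached at x≈0.5616. Now the slanting push, both axes together.

```bash
python3 -m pendant '[[[0.0004,0,0.0007],[0,0,0],0],[[0.0004,0,0.0007],[0,0,0],0],[[0,0,0],[0,0,0],0],[[0,0,0],[0,0,0],0]]';python3 -m pendant '[[[0.0004,0,0.0008],[0,0,0],0],[[0,0,0],[0,0,0],0],[[0,0,0],[0,0,0],0]]'
python3 - <<'E'
from h import *
s=status.read_state(); print(s["contact_force"],s["torque"],s["position"],s["eef_rot"])
snap(6)
p,d=imaging.capture("side"); cv2.imwrite("pics/side6.png",cv2.resize(p[110:230,250:410][:,:,::-1],None,fx=4,fy=4))
p,d=imaging.capture("scene"); cv2.imwrite("pics/scene6.png",cv2.resize(p[190:310,290:450][:,:,::-1],None,fx=4,fy=4))
E
```

```text
time: 9.87
position: [0.5616, -0.1234, 0.031]
eef_rot: [0.705, -0.006, 0.709, 0.006]
contact_force: [-18.1, -3.5, 21.6]
finger_gap: 0.0209
time: 10.12
position: [0.5617, -0.1233, 0.031]
eef_rot: [0.705, -0.006, 0.709, 0.006]
contact_force: [-23.5, -3.1, 28.2]
finger_gap: 0.0207
[-23.48678218  -3.13114325  28.20477283] [-0.5336381   5.20336043  0.13226675] [ 0.56171218 -0.12333075  0.03096809] [ 0.70498803 -0.00586193  0.70917024  0.00592346]
```

View pics/w6.png

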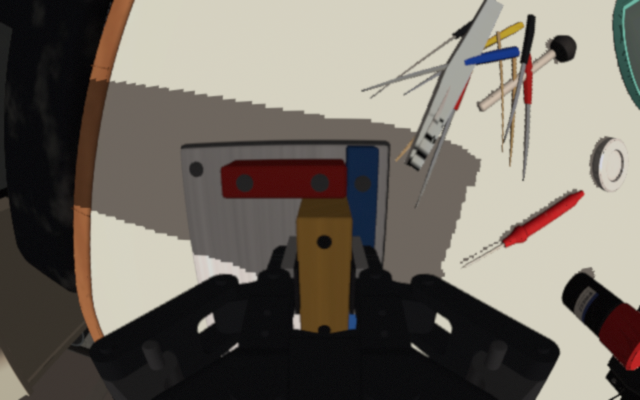

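View pics/scene6.png

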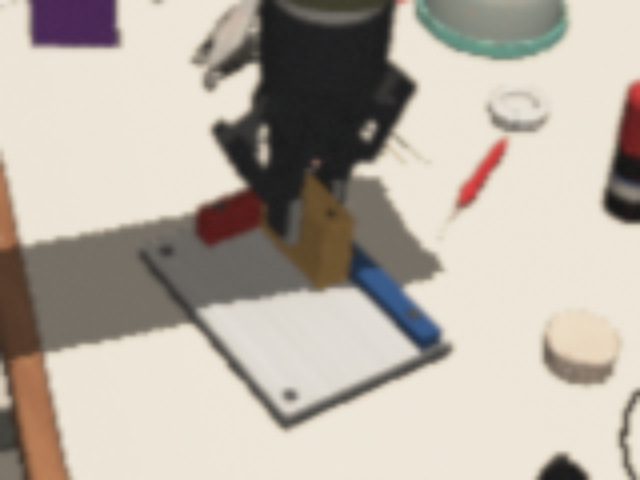

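View pics/side6.png

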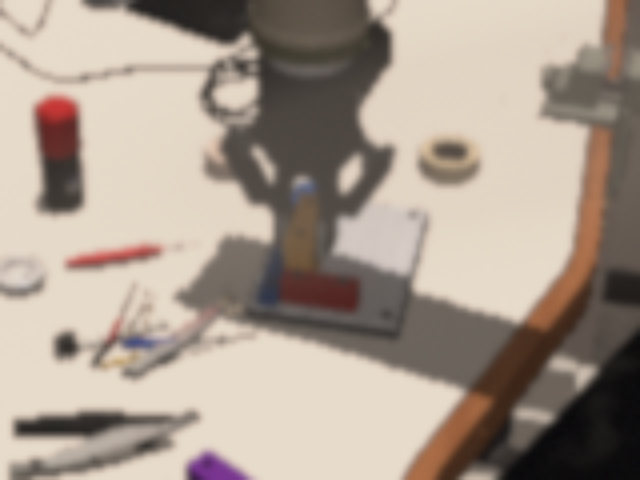

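Seated against stop and fence, but the bed force (about 33 N) is above target and the tool has leaned about 0.006 rad over the fence. Easing the down push and countering the lean.

```bash
python3 -m pendant '[[[-0.0004,0,0],[0,-0.003,0],0],[[-0.0004,0,0],[0,-0.003,0],0],[[0,0,0],[0,0,0],0],[[0,0,0],[0,0,0],0],[[0,0,0],[0,0,0],0]]'
python3 - <<'E'
from h import *
from scipy.spatial.transform import Rotation as R
s=status.read_state(); print(s["contact_force"],s["torque"],s["position"]);print(R.from_quat(s["eef_rot"],scalar_first=True).as_matrix().round(4))
E
```

```text
time: 10.68
position: [0.5616, -0.1234, 0.031]
eef_rot: [0.707, -0.006, 0.707, 0.006]
contact_force: [-19.4, -3.1, 21.1]
finger_gap: 0.021
[-19.43442351  -3.09979592  21.05465518] [-0.62214563  4.57168347  0.10972858] [ 0.56164902 -0.12337858  0.03099132]
[[-1.000e-04 -1.670e-02  9.999e-01]
 [ 0.000e+00  9.999e-01  1.670e-02]
 [-1.000e+00  1.000e-04 -1.000e-04]]
```

```bash
python3 -m pendant '[[[-0.0006,0,0.0007],[0,-0.001,0],0],[[0,0,0],[0,0,0],0],[[0,0,0],[0,0,0],0],[[0,0,0],[0,0,0],0],[[0,0,0],[0,0,0],0],[[0,0,0],[0,0,0],0]]'
python3 - <<'E'
from h import *
from scipy.spatial.transform import Rotation as R
s=status.read_state(); print(s["contact_force"],s["torque"],s["position"]);print(R.from_quat(s["eef_rot"],scalar_first=True).as_matrix().round(4))
E
```

```text
time: 11.18
position: [0.5617, -0.1234, 0.031]
eef_rot: [0.707, -0.006, 0.707, 0.006]
contact_force: [-20.3, -3.2, 18.2]
finger_gap: 0.0206
[-20.27844881  -3.21440089  18.22472043] [-0.72865626  4.72300195  0.11872944] [ 0.5616659  -0.1233873   0.03099068]
[[-6.000e-04 -1.660e-02  9.999e-01]
 [ 1.000e-04  9.999e-01  1.660e-02]
 [-1.000e+00  2.000e-04 -6.000e-04]]
```

```bash
python3 -m pendant '[[[-0.0004,0,0.0006],[0,0,0],0],[[0,0,0],[0,0,0],0],[[0,0,0],[0,0,0],0],[[0,0,0],[0,0,0],0],[[0,0,0],[0,0,0],0],[[0,0,0],[0,0,0],0]]'
python3 - <<'E'
from h import *
from scipy.spatial.transform import Rotation as R
s=status.read_state(); print(s["contact_force"],s["torque"],s["position"]);print(R.from_quat(s["eef_rot"],scalar_first=True).as_matrix().round(4))
snap(7)
p,d,K,T=wrist(7); cv2.imwrite("pics/w7c.png",cv2.resize(p[130:340,170:400][:,:,::-1],None,fx=2.8,fy=2.8))
p,d=imaging.capture("scene"); cv2.imwrite("pics/scene7.png",p[:,:,::-1]);  np.savez("pics/scene7.npz",p=p,d=d)
p,d=imaging.capture("side"); np.savez("pics/side7.npz",p=p,d=d)
# bystanders unchanged?
for n in("scene","side"):
    a=load(n,0)[0];b=load(n,7)[0]
    for k,(u,v) in ({"steel":(270,155),"green":(238,175),"tape":(381,322),"box":(435,276)} if n=="scene" else {"steel":(282,316),"green":(352,301),"tape":(362,149),"box":(306,148)}).items():
        print(n,k,np.abs(a[v-14:v+14,u-14:u+14].astype(int)-b[v-14:v+14,u-14:u+14]).mean().round(2))
E
```

```text
time: 11.68
position: [0.5617, -0.1234, 0.031]
eef_rot: [0.706, -0.006, 0.708, 0.006]
contact_force: [-21.1, -3.3, 17.6]
finger_gap: 0.0212
[-21.13741924  -3.31157002  17.5610644 ] [-0.76997137  4.78411351  0.12176672] [ 0.56170831 -0.12338957  0.03101486]
[[-1.800e-03 -1.650e-02  9.999e-01]
 [ 2.000e-04  9.999e-01  1.650e-02]
 [-1.000e+00  3.000e-04 -1.800e-03]]
scene steel 4.45
scene green 1.78
scene tape 2.05
scene box 2.09
side steel 0.61
side green 0.65
side tape 2.74
side box 40.91
```

View pics/w7c.png

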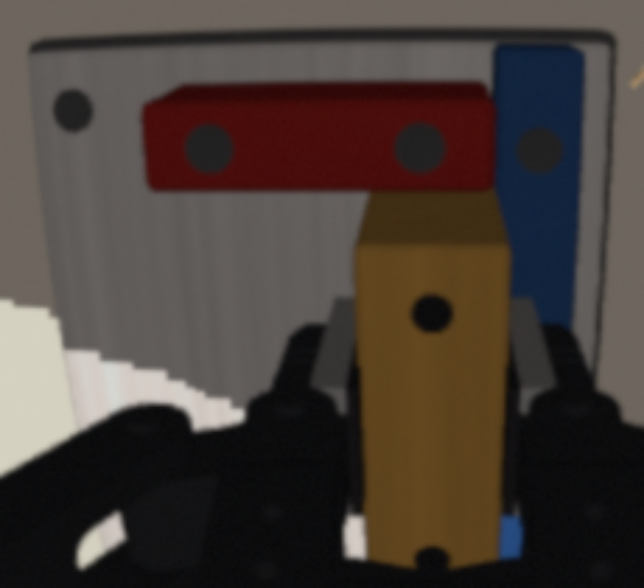

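Brass's end is on the stop and its far side is along the fence. The bystander pixels are unchanged, and the only big difference (side view, box) is the gripper covering it. One last tiny lean correction.

```bash
python3 -m pendant '[[[-0.0002,0,0.0002],[0,-0.004,0],0],[[0,0,0],[0,0,0],0],[[0,0,0],[0,0,0],0],[[0,0,0],[0,0,0],0],[[0,0,0],[0,0,0],0],[[0,0,0],[0,0,0],0]]'
python3 - <<'E'
from h import *
from scipy.spatial.transform import Rotation as R
s=status.read_state(); print(s["contact_force"],s["torque"],s["position"]);print(R.from_quat(s["eef_rot"],scalar_first=True).as_matrix().round(4))
E
```

```text
time: 12.33
position: [0.5616, -0.1234, 0.031]
eef_rot: [0.708, -0.006, 0.707, 0.006]
contact_force: [-20.4, -3.2, 17.6]
finger_gap: 0.0205
[-20.38006323  -3.19683499  17.59144154] [-0.82011349  4.94369058  0.15301167] [ 0.56164787 -0.12338091  0.03100039]
[[ 1.600e-03 -1.650e-02  9.999e-01]
 [ 3.000e-04  9.999e-01  1.650e-02]
 [-1.000e+00  3.000e-04  1.600e-03]]
```

```bash
python3 -m pendant '[[[-0.0002,0,0.0006],[0,0.001,0],0],[[0,0,0],[0,0,0],0],[[0,0,0],[0,0,0],0],[[0,0,0],[0,0,0],0],[[0,0,0],[0,0,0],0],[[0,0,0],[0,0,0],0]]'
python3 - <<'E'
from h import *
from scipy.spatial.transform import Rotation as R
s=status.read_state(); print(s["contact_force"],s["position"]);print(R.from_quat(s["eef_rot"],scalar_first=True).as_matrix().round(4))
E
```

```text
time: 12.83
position: [0.5617, -0.1234, 0.031]
eef_rot: [0.707, -0.006, 0.707, 0.006]
contact_force: [-23.0, -3.3, 17.0]
finger_gap: 0.021
[-23.04114504  -3.32151386  16.95138684] [ 0.56168732 -0.12335751  0.03101362]
[[-5.000e-04 -1.640e-02  9.999e-01]
 [ 4.000e-04  9.999e-01  1.640e-02]
 [-1.000e+00  5.000e-04 -5.000e-04]]
```

Upright and steady: 23 N towards the fence (at least 15 N after drag), about 22 N on the bed, 3 N on the stop. Handing in.

```bash
python3 -c "
from station import workorder,status
print(workorder.sign_off()); print(status.read_state()['contact_force'])"
```

```text
the job is handed in; nothing more can be done
None
the job is handed in; nothing more can be done
```

The brass offcut is standing upright on the jig bed, with its end on the red stop and its long side along the fence. I handed the job in at 12.8 s, still gripping and pushing.

- **Forces at the last reading:** the wrist showed 23 N towards the fence. Allowing for drag, that is about 15–20 N on the fence itself. It showed 17 N upward, so with the block's weight the bed carries about 22 N. About 3 N was still on the stop. The block was upright to within 0.001 rad.
- **Forces above target:** the bed force is somewhat over the 15 N asked. It peaked at about 33 N during the push, when the tool also leaned about 0.006 rad over the fence. I corrected both before handing in, and nothing came near 80 N.
- **Bystanders:** the pixels around the steel and green offcuts, tape roll and round box hardly changed. The one large difference was the box in the side view, where the gripper covers it; in the scene view it had not moved.
- **Not confirmed:** a force reading after hand-in was refused, so the last forces are from just before it.

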